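# Pop the hidden drawer and put the battery away

## Task

Press the push latch on top of the wooden bench case so that its hidden drawer springs open, then put the loose AA battery into that drawer. Let go of it and leave the drawer standing open.

Things in the scene. Friction and masses are not known exactly. Their poses are not given: they have to be found in the camera images.
- latch_top (a point): Centre of the top of the latch: a round steel button 32 mm across, 12 mm proud of the case top, 66 mm above the bench. It goes straight down 8 mm at most against a spring (1.6 N rising to 4.8 N); about 5 mm down it frees the drawer; it rises again by itself. x points level from the case's drawer front to its back, z up. The wooden case is fixed: 130 mm along x, 170 along y, 54 high.
- drawer (a joint): How far the hidden drawer has come out, in m: 0 shut (its front flush with the long side of the case nearest the robot, no handle, held by the latch), 0.080 fully out. Once freed, a spring drives it out towards the robot (minus x of latch_top) within about a second and keeps it out.
- drawer_floor (a point): Point on top of the drawer's floor, 10 mm above the bench; axes as latch_top. It moves with the drawer: shut, it is inside the case, 41 mm to minus x of the latch centre; out, 121 mm, the middle of the part then open from above (72 mm along x, 136 mm along y). Above this floor the drawer's side walls rise 22 mm, its front 34 mm, the case top 44 mm.
- battery: Loose AA battery, green and white, a cylinder about 16 mm thick and 50 mm long, lying on the bench. Origin at the middle of its length, on its underside (1 mm above the bench); its y axis runs along its length. An orange thread spool (43 mm wide, 47 mm high), also loose on the bench, is not wanted.
There are look-alikes about, which are no part of the job. What is shaped like the battery but blue is not meant.

How it is judged:
On the way:
1. the latch has been pressed and the hidden drawer has sprung open (value of joint drawer above 0.065 m), for 0.2 s.
At the end, for the whole second after the job is handed in: The drawer stands out by more than 60 mm, and the battery lies at rest anywhere inside it, between its four walls and down on its floor (its origin less than 18 mm above the floor) (value of joint drawer above 0.06 m and x of battery in the frame of drawer_floor between -0.038 and 0.052 m and y of battery in the frame of drawer_floor between -0.07 and 0.07 m and z of battery in the frame of drawer_floor between -0.006 and 0.018 m and linear speed of battery below 0.05 m/s); the robot touches nothing.
It also fails if it takes over 54 s, if anything falls off the work surface, if the arm or the gripper's body presses on something with over 40 N, if the wrist force passes 120 N, or if a joint passes its speed limit or range.

## Robot

A 7-joint arm with a two-finger parallel gripper is mounted at the origin on a cart in front of the work surface, level with it; the furniture and walls round the work are solid. World frame = base frame: x ahead of the robot, y to its left, z up, the work surface at z = 0. Lengths are in m, angles in rad, forces in N, time in s.
With the tool pointing down it reaches from about 0.4 to 0.85 m from the base axis. Payload 10.4 kg.
Tool frame: the origin (TCP) lies between the finger pads; the fingertips stand 14 mm ahead of it and the grasp point (between the pads) lies 5 mm behind it; z points along the fingers, y is the line along which they close (so a half turn about z gives the same grasp; the last joint's range is limited). The gripper opens to 87 mm and grips with 3 to 60 N. Pads are 19 mm wide; open, the fingers measure 117 mm over their backs; the gripper's body (75 mm by 190 mm) begins 51 mm behind the grasp point.
Start: joints at [1.298, 0.332, -0.065, 1.46, 0.022, 1.35, -0.088], TCP at [0.155, -0.606, 0.237] pointing down, gripper open.
Joint ranges: [-2.6, 2.6], [-0.5, 2.12], [-1.47, 1.34], [0.16, 2.42], [-1.27, 4.41], [0.06, 2.06], [-2.6, 2.6]. Speed limits (rad/s): [2.22, 2.22, 2.79, 2.79, 3.14, 3.14, 3.14].

## Interface

Orientations are given as a unit quaternion [x, y, z, w].
In Python, from bench import * gives the robot as it stands.
- The arm moves only by the tool drive_tool, never from a script. Its argument "deltas" is a list of rows, each a list of 7 numbers: the turn, a rotation vector about the tool's x, y, z in degrees, then the shift along the tool's x, y, z in m, then the closure, from -1 (fully open) to 1 (shut). A call has 1 to 12 rows; each row is the pose to reach, as a shift and turn from the pose commanded when the call began, along the tool's axes at that moment; what a row does not reach only later rows make up. A row lasts 1/10 s, in which the tool goes at most 50 mm and 8.59 degrees, less where a joint would pass 70% of its speed; a pose out of reach is approached as far as the arm can. A call with a gripper value outside its range is refused whole. The fingers move at their own pace and stop on an object; "squeeze" is the grip in N (left out, the last holds). Time passes only in rows, so rows that repeat a pose let the fingers close. It gives the time, the measured TCP pose, the force and the opening at its end, in the units of the state.
- read_state(): the state, without advancing time (a new reading comes with each control period).
- camera(name): name is "scene" or "top"; returns (picture, depth): 400x640x3 uint8, red, green, blue; 400x640 float32, m along the optical axis (not along the pixel's ray), 0 where there is no reading.
- camera_params(name): a dict with "K" (3x3 intrinsics, pixels), "R" (3x3) and "t" (3): a world point X has camera coordinates R X + t. Camera axes: x right, y down, z forward; pixel columns grow to the right and rows downward; lengths in m; the calibration is good to about 2 mm. A picture is of the moment at which its call begins. camera_params takes no time and is no camera call.
- close_job(): hands the job in, once; it reports no verdict.
Trained networks look in the newest picture that a camera, given by its name, has taken for a name from the list of things; names that differ only in an ending like _2 or _b are one class to them, and where a whole thing is asked for, a point or a joint stands for the part that bears it (a point fixed in the world has none). Each returns a list of dicts, best first, with "score" (0 to 1); they miss things now and then, are a little off and sometimes report something else, mostly with a low value. They report only what shows in the picture. A call takes as long as a camera call. They do not tell look-alikes from the thing itself.
- outline_of(label, camera): "pixels" (400x640 bool, what is visible of it) and "location" ([column, row] as shares, 0 to 1, of the picture: columns of its width, rows of its height, amid what is visible of it).
- tip_of(label, camera): "location" ([column, row] as shares, 0 to 1, of the picture: columns of its width, rows of its height: a listed point, or the origin of a listed thing).
The state is a dict: "time": time; "joint_positions": joint angles; "joint_vel": joint speeds; "joint_torque": joint torques, N m; "ee_pos": TCP position; "eef_rot": TCP orientation; "ft_force": force on the tool from outside, world axes, zero at the start; "torque": the same for the moment, N m; "width": finger opening in m.
Only numpy, scipy, OpenCV 4.12 (cv2) and the standard library are available. Lean on these libraries where they do the work, as an engineer would, in place of code of your own. Each camera call takes 0.05 s, during which the arm holds its last target. There are 200 camera calls.

## Working session

There is one attempt and no reset: what is moved stays moved. The work goes in short steps, Python scripts to look and compute and a tool call to move; the robot and the scene stay as the last step left them, time stands still between calls to the robot, and variables do not carry over. Pictures are saved under pics/ and viewed, on a budget of 10 in all, crops included, one or two more only if the job needs it, and the job is handed in when it is done.

Besides the shell and the picture viewer there is one more tool, called after "Emit:" by a JSON object that holds its "api" and its "payload", one argument or row to a line. drive_tool: Moves the arm, as the interface text tells. Its arguments: {"type":"object","properties":{"deltas":{"type":"array"},"squeeze":{"type":"number"}},"required":["deltas"]}

```bash
mkdir -p pics
cat > h.py <<'E'
from bench import *
import numpy as np, cv2
from scipy.spatial.transform import Rotation as Ro
def px2w(cam,u,v,d):
    p=camera_params(cam);K=np.array(p["K"]);R=np.array(p["R"]);t=np.array(p["t"])
    return R.T@(np.linalg.inv(K)@np.array([u,v,1.])*d-t)
def px2plane(cam,u,v,z):
    p=camera_params(cam);R=np.array(p["R"]);t=np.array(p["t"])
    c=-R.T@t; r=R.T@(np.linalg.inv(np.array(p["K"]))@np.array([u,v,1.]))
    return c+r*(z-c[2])/r[2]
def cloud(cam,D,mask):
    v,u=np.nonzero(mask&(D>0)); d=D[v,u]
    p=camera_params(cam);K=np.array(p["K"]);R=np.array(p["R"]);t=np.array(p["t"])
    P=np.linalg.inv(K)@np.vstack([u,v,np.ones_like(u)])*d
    return (R.T@(P-t[:,None])).T
def save(n,im): cv2.imwrite(f"pics/{n}.png",im[...,::-1])
E
python3 - <<'E'
from h import *
np.set_printoptions(precision=4,suppress=True)
s=read_state();print(s["time"],s["ee_pos"],s["eef_rot"],s["width"])
print(Ro.from_quat(s["eef_rot"]).as_matrix())
for c in("top","scene"):
    im,D=camera(c);save(c+"1",im)
    for l in("battery","drawer"):
        for o in outline_of(l,c)[:4]:
            m=np.array(o["pixels"]);P=cloud(c,D,m)
            ctr=np.median(P,0) if len(P) else None
            q=P[:,:2]-P[:,:2].mean(0);w,V=np.linalg.eigh(q.T@q)
            print(c,l,round(o["score"],2),np.array(o["location"])*[640,400],m.sum(),ctr,"axis",V[:,1],"col",im[m].mean(0))
    for l in("latch_top","drawer_floor"):
        for o in tip_of(l,c)[:3]:
            u,v=np.array(o["location"])*[640,400];print(c,l,round(o["score"],2),u,v,px2plane(c,u,v,.066 if l=="latch_top" else .01))
E
```

```text
0.0 [ 0.1544 -0.6053  0.2358] [ 0.9922  0.1246 -0.0001 -0.0007] 0.08695733596771951
[[ 0.969   0.2472 -0.0004]
 [ 0.2472 -0.969   0.0013]
 [-0.0001 -0.0014 -1.    ]]
top battery 0.72 [395.008 256.12 ] 160 [ 0.446  -0.2821  0.0145] axis [0.1137 0.9935] col [ 56.95   101.0875 215.3313]
top battery 0.66 [434.112 277.2  ] 177 [ 0.4071 -0.3608  0.0145] axis [0.0022 1.    ] col [128.7006 167.2316 115.3898]
top drawer 0.77 [336.896 199.92 ] 68 [ 0.5599 -0.1654  0.0296] axis [0.0325 0.9995] col [115.6471  75.1618  45.4265]
top drawer 0.41 [432.896 276.2  ] 163 [ 0.4069 -0.3626  0.0146] axis [-0.0235  0.9997] col [126.7301 169.638  115.1227]
top latch_top 0.53 334.4 155.8 [ 0.6449 -0.1537  0.066 ]
scene battery 0.63 [338.816 292.88 ] 189 [ 0.4431 -0.2849  0.0129] axis [0.1172 0.9931] col [ 63.0317 103.5767 208.127 ]
scene battery 0.51 [350.272 336.28 ] 281 [ 0.4048 -0.3636  0.0124] axis [-0.0219  0.9998] col [122.7865 161.2562 122.7509]
scene drawer 0.87 [338.816 217.72 ] 681 [ 0.56   -0.1612  0.027 ] axis [0.0325 0.9995] col [105.6799  74.837   52.4141]
scene latch_top 0.44 375.488 173.92000000000002 [ 0.6558 -0.1535  0.066 ]
scene drawer_floor 0.76 350.08000000000004 204.8 [ 0.5971 -0.1471  0.01  ]
```

View pics/top1.png

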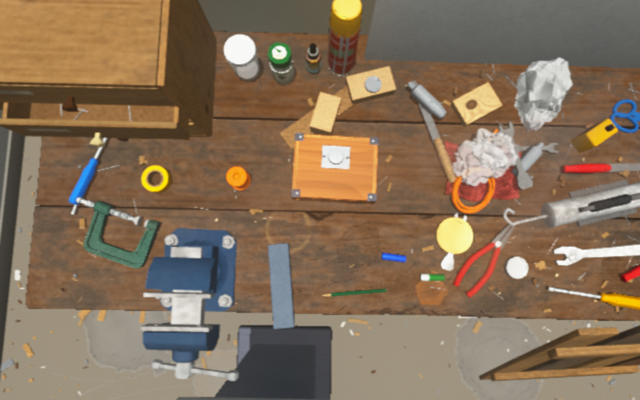

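View pics/scene1.png

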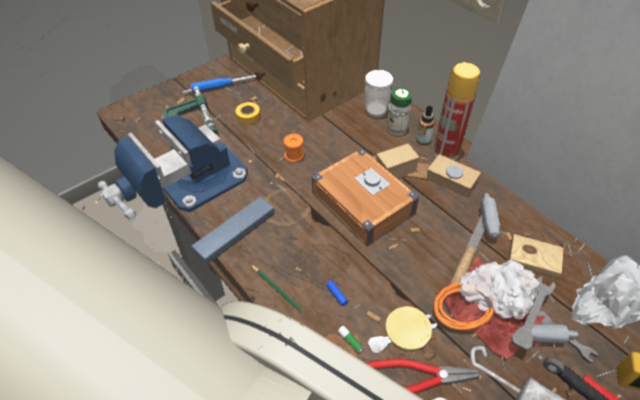

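The top view shows the case with its latch at (336,156), the green-white battery at (433,277) and the blue look-alike at (394,257). The scene view confirms this, with the battery at (350,338). Next I'll refine the latch position and case yaw from depth, and get the battery's axis.

Run:
```python
from h import *
np.set_printoptions(precision=4,suppress=True)
for c in("top","scene"):
    im,D=camera(c);P=cloud(c,D,np.ones(D.shape,bool))
    n=(abs(P[:,0]-.63)<.12)&(abs(P[:,1]+.155)<.13)
    A=P[n&(P[:,2]>.047)&(P[:,2]<.075)].astype(np.float32)
    r=cv2.minAreaRect(A[:,:2]);print(c,"case",r)
    zt=np.median(A[:,2]);B=A[A[:,2]>zt+.0075]
    print(zt,len(B),"button",(B.min(0)+B.max(0))/2,B.mean(0),np.ptp(B,0))
    hsv=cv2.cvtColor(im,cv2.COLOR_RGB2HSV)
    m=(abs(P[:,0]-.406)<.05)&(abs(P[:,1]+.362)<.045)&(P[:,2]>.006)&(P[:,2]<.03)
    Q=P[m].astype(np.float32);print("batt",len(Q),cv2.minAreaRect(Q[:,:2]),Q[:,2].max(),Q.mean(0))
    # around battery: tall things
    m=(abs(P[:,0]-.406)<.10)&(abs(P[:,1]+.362)<.10)&(P[:,2]>.03);print("tall near",m.sum(),P[m].mean(0) if m.any() else "")
```

```text
Traceback (most recent call last):
cv2.error: OpenCV(4.12.0) /io/opencv/modules/imgproc/src/convhull.cpp:143: error: (-215:Assertion failed) total >= 0 && (depth == CV_32F || depth == CV_32S) in function 'convexHull'
```

Run:
```python
from h import *
np.set_printoptions(precision=4,suppress=True)
mar=lambda A:cv2.minAreaRect(np.ascontiguousarray(A[:,:2],dtype=np.float32))
for c in("top","scene"):
    im,D=camera(c);P=cloud(c,D,np.ones(D.shape,bool))
    n=(abs(P[:,0]-.63)<.12)&(abs(P[:,1]+.155)<.13)
    A=P[n&(P[:,2]>.047)&(P[:,2]<.075)]
    print(c,"case",mar(A))
    zt=np.median(A[:,2]);B=A[A[:,2]>zt+.0075]
    print(zt,len(B),"button",(B.min(0)+B.max(0))/2,B.mean(0),np.ptp(B,0))
    m=(abs(P[:,0]-.406)<.03)&(abs(P[:,1]+.362)<.045)&(P[:,2]>.006)&(P[:,2]<.03)
    Q=P[m];print("batt",len(Q),mar(Q),Q[:,2].max(),Q.mean(0))
    m=(abs(P[:,0]-.406)<.10)&(abs(P[:,1]+.362)<.10)&(P[:,2]>.03);print("tall near",m.sum(),P[m].mean(0) if m.any() else "")
```

```text
top case ((0.6547508239746094, -0.15692119300365448), (0.171091228723526, 0.18971134722232819), 87.91749572753906)
0.05427102991471837 190 button [ 0.6454 -0.1569  0.066 ] [ 0.6449 -0.1568  0.066 ] [0.0306 0.0284 0.008 ]
batt 224 ((0.40791139006614685, -0.37467873096466064), (0.047437455505132675, 0.07327251136302948), 17.83943748474121) 0.019444614284364274 [ 0.4117 -0.3697  0.0128]
tall near 0 
scene case ((0.6541664600372314, -0.15582360327243805), (0.17324353754520416, 0.1908665895462036), 88.35708618164062)
0.05268128376850248 161 button [ 0.6445 -0.1562  0.0642] [ 0.6441 -0.1569  0.0644] [0.0309 0.0308 0.0067]
batt 279 ((0.4115768373012543, -0.3736080825328827), (0.032030314207077026, 0.07515881210565567), 25.657737731933594) 0.0171282803236327 [ 0.4068 -0.3652  0.012 ]
tall near 0
```

Emit:
{"api": "drive_tool", "payload": {
  "deltas": [
    [0, 0, -74, 0.586, -0.3135, 0.1, 1],
    [0, 0, -74, 0.586, -0.3135, 0.1, 1],
    [0, 0, -74, 0.586, -0.3135, 0.1, 1],
    [0, 0, -74, 0.586, -0.3135, 0.1, 1],
    [0, 0, -74, 0.586, -0.3135, 0.1, 1],
    [0, 0, -74, 0.586, -0.3135, 0.1, 1],
    [0, 0, -74, 0.586, -0.3135, 0.1, 1],
    [0, 0, -74, 0.586, -0.3135, 0.1, 1],
    [0, 0, -74, 0.586, -0.3135, 0.1, 1],
    [0, 0, -74, 0.586, -0.3135, 0.1, 1],
    [0, 0, -74, 0.586, -0.3135, 0.1, 1],
    [0, 0, -74, 0.586, -0.3135, 0.1, 1]
  ],
  "squeeze": 10
}}

```text
time: 1.85
ee_pos: [0.5936, -0.2039, 0.1472]
eef_rot: [0.718, 0.696, 0.0, 0.0]
ft_force: [0.5, -0.3, 0.4]
width: 0.0028
```

Emit:
{"api": "drive_tool", "payload": {
  "deltas": [
    [0, 0, 0, 0.0486, 0.05, 0.04, 1],
    [0, 0, 0, 0.0486, 0.05, 0.04, 1],
    [0, 0, 0, 0.0486, 0.05, 0.04, 1],
    [0, 0, 0, 0.0486, 0.05, 0.04, 1]
  ]
}}

```text
time: 2.25
ee_pos: [0.6436, -0.1576, 0.1067]
eef_rot: [0.717, 0.697, -0.0, -0.0]
ft_force: [0.5, 0.4, 1.1]
width: 0.0004
```

Emit:
{"api": "drive_tool", "payload": {
  "deltas": [
    [0, 0, 0, 0.001, 0.0013, 0.022, 1],
    [0, 0, 0, 0.001, 0.0013, 0.028, 1],
    [0, 0, 0, 0.001, 0.0013, 0.031, 1],
    [0, 0, 0, 0.001, 0.0013, 0.0335, 1],
    [0, 0, 0, 0.001, 0.0013, 0.0335, 1],
    [0, 0, 0, 0.001, 0.0013, 0.0335, 1]
  ]
}}

```text
time: 2.85
ee_pos: [0.6452, -0.1578, 0.0746]
eef_rot: [0.718, 0.696, 0.0, 0.001]
ft_force: [-0.7, -1.9, 3.3]
width: 0.0006
```

Run:
```python
from h import *
im,D=camera("top");P=cloud("top",D,np.ones(D.shape,bool))
im2,D2=camera("scene");P2=cloud("scene",D2,np.ones(D.shape,bool))
for P in(P,P2):
    m=(abs(P[:,0]-.52)<.06)&(abs(P[:,1]+.157)<.06)&(P[:,2]>.025)&(P[:,2]<.05)
    print(m.sum(),np.percentile(P[m],[2,50,98],axis=0) if m.any() else "")
print(read_state()["ee_pos"],read_state()["ft_force"])
```

```text
5 [[ 0.49472209 -0.09836378  0.0421719 ]
 [ 0.4983834  -0.09787311  0.04472782]
 [ 0.5577094  -0.09781921  0.04947033]]
483 [[ 0.48109354 -0.21498569  0.0263364 ]
 [ 0.48492876 -0.16002748  0.0418797 ]
 [ 0.56298741 -0.10071809  0.04953152]]
[ 0.64534225 -0.15758218  0.07444489] [-0.77116767 -2.63107034  3.60283616]
```

Emit:
{"api": "drive_tool", "payload": {
  "deltas": [
    [0, 0, 0, 0, 0, -0.05, 1],
    [0, 0, 0, 0, 0, -0.08, 1],
    [0, 0, 0, -0.2117, -0.233, -0.06, -0.15],
    [0, 0, 0, -0.2117, -0.233, -0.06, -0.15],
    [0, 0, 0, -0.2117, -0.233, -0.06, -0.15],
    [0, 0, 0, -0.2117, -0.233, -0.06, -0.15],
    [0, 0, 0, -0.2117, -0.233, -0.06, -0.15],
    [0, 0, 0, -0.2117, -0.233, -0.06, -0.15],
    [0, 0, 0, -0.2117, -0.233, -0.06, -0.15],
    [0, 0, 0, -0.2117, -0.233, -0.06, -0.15],
    [0, 0, 0, -0.2117, -0.233, -0.06, -0.15]
  ],
  "squeeze": 15
}}

```text
time: 4.05
ee_pos: [0.4067, -0.3609, 0.1339]
eef_rot: [0.717, 0.697, 0.0, 0.0]
ft_force: [0.9, -0.5, 0.4]
width: 0.0494
```

Run:
```python
from h import *
np.set_printoptions(precision=4,suppress=True)
im,D=camera("top");im2,D2=camera("scene")
save("ts2",np.hstack([im[100:400,240:560],im2[100:400,200:520]]))
for c,I in(("top",D),("scene",D2)):
    for o in outline_of("battery",c)[:3]:
        m=np.array(o["pixels"]);P=cloud(c,I,m);q=P[:,:2]-P[:,:2].mean(0);w,V=np.linalg.eigh(q.T@q)
        print(c,o["score"],np.median(P,0),P.min(0),P.max(0),V[:,1])
    for o in tip_of("battery",c)[:3]:
        print("tip",o["score"],px2plane(c,*(np.array(o["location"])*[640,400]),.001))
    P=cloud(c,I,np.ones(D.shape,bool))
    m=(abs(P[:,0]-.485)<.03)&(abs(P[:,1]+.157)<.06)&(P[:,2]>.035)&(P[:,2]<.05);print("front",m.sum(),np.median(P[m],0))
    m=(abs(P[:,0]-.53)<.025)&(abs(P[:,1]+.157)<.05);print("floor",m.sum(),np.median(P[m],0))
s=read_state();print(s["ee_pos"],s["eef_rot"],s["width"])
```

```text
top 0.52 [ 0.407  -0.3586  0.0147] [ 0.4003 -0.3795  0.0093] [ 0.4132 -0.3383  0.0192] [-0.0592  0.9982]
top 0.44 [ 0.4459 -0.2843  0.0149] [ 0.4382 -0.3054  0.0112] [ 0.4521 -0.2589  0.0189] [0.1249 0.9922]
top 0.42 [ 0.6443 -0.1567  0.0661] [ 0.6301 -0.169   0.0613] [ 0.6591 -0.1428  0.0695] [-0.9998  0.0194]
tip 0.63 [ 0.4474 -0.2799  0.001 ]
tip 0.45 [ 0.4039 -0.3662  0.001 ]
front 249 [ 0.4844 -0.1584  0.0444]
floor 1112 [ 0.5299 -0.1567  0.0101]
scene 0.83 [ 0.4042 -0.3648  0.0125] [ 0.3989 -0.3868 -0.0027] [ 0.417  -0.3376  0.0169] [-0.0319  0.9995]
tip 0.7 [ 0.403  -0.3543  0.001 ]
front 201 [ 0.4834 -0.14    0.0423]
floor 360 [ 0.5218 -0.1257  0.0086]
[ 0.4068 -0.361   0.1338] [0.7168 0.6973 0.0002 0.0001] 0.04974566091557454
```

View pics/ts2.png

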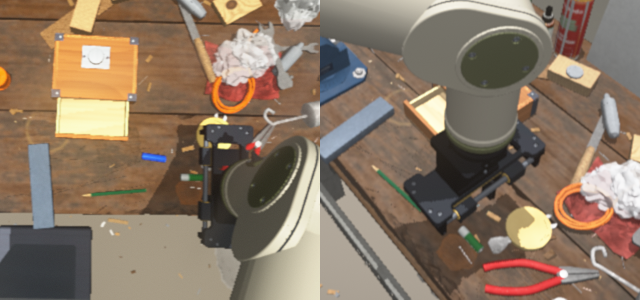

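The drawer stands open (left crop, around (93,118)). The gripper hovers over the green battery, with a white bulb close by but clear of the fingers. I'll go down and grip.

Emit:
{"api": "drive_tool", "payload": {
  "deltas": [
    [0, 0, 0, 0.001, -0.001, 0.045, 0.05],
    [0, 0, 0, 0.001, -0.001, 0.085, 0.05],
    [0, 0, 0, 0.001, -0.001, 0.105, 0.05],
    [0, 0, 0, 0.001, -0.001, 0.116, 0.05],
    [0, 0, 0, 0.001, -0.001, 0.1165, 0.05],
    [0, 0, 0, 0.001, -0.001, 0.1165, 1],
    [0, 0, 0, 0.001, -0.001, 0.1165, 1],
    [0, 0, 0, 0.001, -0.001, 0.1165, 1],
    [0, 0, 0, 0.001, -0.001, 0.1165, 1],
    [0, 0, 0, 0.001, -0.001, 0.1165, 1],
    [0, 0, 0, 0.001, -0.001, 0.1165, 1]
  ],
  "squeeze": 15
}}

```text
time: 5.45
ee_pos: [0.4053, -0.3611, 0.0179]
eef_rot: [0.717, 0.697, -0.0, 0.001]
ft_force: [-1.1, 0.0, 5.8]
width: 0.0159
```

Emit:
{"api": "drive_tool", "payload": {
  "deltas": [
    [0, 0, 0, 0, 0, -0.04, 1],
    [0, 0, 0, 0, 0, -0.09, 1],
    [0, 0, 0, 0.2116, 0.11, -0.1, 1],
    [0, 0, 0, 0.2116, 0.11, -0.1, 1],
    [0, 0, 0, 0.2116, 0.11, -0.1, 1],
    [0, 0, 0, 0.2116, 0.11, -0.1, 1],
    [0, 0, 0, 0.2116, 0.11, -0.1, 1],
    [0, 0, 0, 0.2116, 0.11, -0.1, 1],
    [0, 0, 0, 0.2116, 0.11, -0.1, 1],
    [0, 0, 0, 0.2116, 0.11, -0.1, 1]
  ]
}}

```text
time: 6.45
ee_pos: [0.5204, -0.1537, 0.117]
eef_rot: [0.718, 0.696, -0.0, -0.0]
ft_force: [0.8, -0.7, 0.4]
width: 0.0162
```

Run:
```python
from h import *
np.set_printoptions(precision=4,suppress=True)
im,D=camera("top");im2,D2=camera("scene")
save("ts3",np.hstack([im[50:350,240:560],im2[100:400,200:520]]))
s=read_state();print(s["ee_pos"],s["eef_rot"],s["width"],s["ft_force"])
```

```text
[ 0.5204 -0.154   0.1171] [ 0.7183  0.6958 -0.0003 -0.    ] 0.016639495641390837 [-0.6149 -0.4853 -1.3198]
```

View pics/ts3.png

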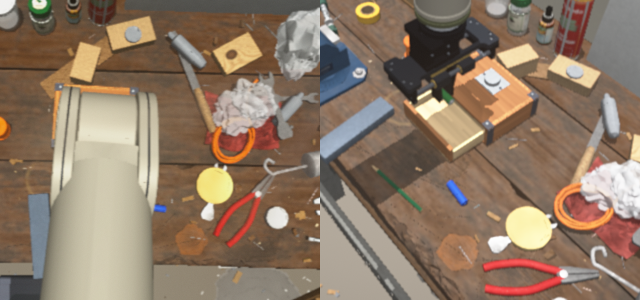

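The battery has left the bench and is held over the open drawer (green at (447,97) in the right crop). I'll lower it, release with a small opening and go back up.

Emit:
{"api": "drive_tool", "payload": {
  "deltas": [
    [0, 0, 0, 0, 0.003, 0.04, 1],
    [0, 0, 0, 0, 0.003, 0.07, 1],
    [0, 0, 0, 0, 0.003, 0.082, 1],
    [0, 0, 0, 0, 0.003, 0.087, 1],
    [0, 0, 0, 0, 0.003, 0.088, 1],
    [0, 0, 0, 0, 0.003, 0.088, 1],
    [0, 0, 0, 0, 0.003, 0.088, 0.4],
    [0, 0, 0, 0, 0.003, 0.088, 0.4],
    [0, 0, 0, 0, 0.003, 0.088, 0.4],
    [0, 0, 0, 0, 0.003, 0.088, 0.4]
  ]
}}

```text
time: 7.55
ee_pos: [0.5242, -0.1526, 0.0296]
eef_rot: [0.717, 0.697, 0.0, 0.0]
ft_force: [0.0, -0.8, -0.2]
width: 0.0257
```

Next I rise straight up, then move back out of the camera's view.

Emit:
{"api": "drive_tool", "payload": {
  "deltas": [
    [0, 0, 0, 0, 0, -0.02, 0.4],
    [0, 0, 0, 0, 0, -0.05, 0.4],
    [0, 0, 0, 0, 0, -0.1, 0.4],
    [0, 0, 0, -0.25, -0.05, -0.18, 0.4],
    [0, 0, 0, -0.25, -0.05, -0.18, 0.4],
    [0, 0, 0, -0.25, -0.05, -0.18, 0.4],
    [0, 0, 0, -0.25, -0.05, -0.18, 0.4],
    [0, 0, 0, -0.25, -0.05, -0.18, 0.4],
    [0, 0, 0, -0.25, -0.05, -0.18, 0.4],
    [0, 0, 0, -0.25, -0.05, -0.18, 0.4],
    [0, 0, 0, -0.25, -0.05, -0.18, 0.4]
  ]
}}

```text
time: 8.65
ee_pos: [0.4672, -0.3998, 0.2089]
eef_rot: [0.717, 0.697, 0.0, -0.0]
ft_force: [0.6, 0.1, -0.7]
width: 0.0264
```

Run:
```python
from h import *
np.set_printoptions(precision=4,suppress=True)
im,D=camera("top");im2,D2=camera("scene")
save("ts4",np.hstack([im[50:350,240:560],im2[100:400,200:520]]))
for c,I,J in(("top",D,im),("scene",D2,im2)):
    for o in outline_of("battery",c)[:3]:
        m=np.array(o["pixels"]);P=cloud(c,I,m);print(c,o["score"],np.median(P,0),P.max(0),J[m].mean(0))
    P=cloud(c,I,np.ones(D.shape,bool))
    m=(abs(P[:,0]-.485)<.03)&(abs(P[:,1]+.157)<.06)&(P[:,2]>.038)&(P[:,2]<.05);print("front",m.sum(),np.median(P[m],0))
s=read_state();print(s["time"],s["ee_pos"],s["width"],s["ft_force"])
```

```text
top 0.7 [ 0.4463 -0.2823  0.0147] [ 0.4541 -0.2595  0.0189] [ 59.687  111.4198 229.916 ]
top 0.55 [ 0.5236 -0.1544  0.0247] [ 0.5328 -0.1315  0.0296] [158.7785 194.1329 130.8481]
front 244 [ 0.4845 -0.1574  0.0447]
scene 0.74 [ 0.5209 -0.1557  0.0227] [ 0.5311 -0.1194  0.0278] [144.8261 181.2795 139.1056]
scene 0.68 [ 0.4436 -0.2848  0.0125] [ 0.4564 -0.2559  0.0166] [ 69.6742 110.1538 213.3394]
front 266 [ 0.4832 -0.1606  0.0426]
8.85 [ 0.4674 -0.3993  0.209 ] 0.026204413695102256 [-0.5691  0.0503 -0.1883]
```

View pics/ts4.png

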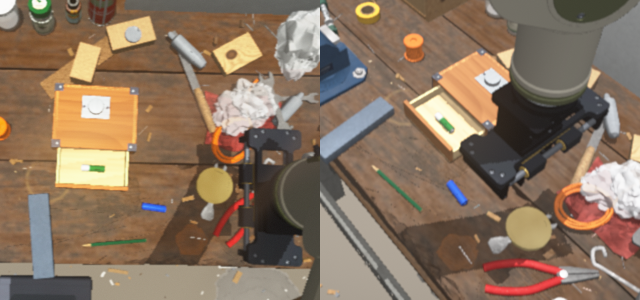

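The battery lies in the open drawer (left crop (93,168), right crop (446,126)), with its top about 27–29 mm above the bench, which puts it on the drawer floor. The gripper is well clear.

```bash
python3 -c "
from bench import *
print(close_job())"
```

```text
the job is handed in; nothing more can be done
None
```

The green-white AA battery is in the hidden drawer, the drawer is standing open, and I handed the job in after about 9 s on the robot clock.

I pressed the latch about 6 mm with closed fingers and the drawer sprang out. I then gripped the battery (fingers stopped at 16 mm), lowered it into the drawer, let go and moved the arm clear.

- **Drawer:** in the last look its front was at about x = 0.484 m, about 78 mm out from the shut front at roughly 0.562 m.
- **Battery:** both cameras put it within 3 mm of (0.522, −0.155) m, close to the middle of the open part. Its top was about 28 mm above the bench, so it lies on the drawer floor.
- **Arm:** the gripper was well clear, and the wrist force was near zero.

No check failed. The cameras disagreed by 2–3 mm, about the accuracy of the calibration. The job reported no verdict.

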